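Sign off a blood unit on the check box

TASK

Sign the blood unit off on the grey four-key check box: with closed fingertips, gently press the long bar key, then the large round key, then the small round key, in that order, each at least half-way down, where it stays; they need not hit their stops. Keep the square key up, leave the things around the box where they stand, and pick nothing up.

Things in the scene. Friction and masses are not known exactly. Their poses are not given: they have to be found in the camera images.
- check_box: grey check box, 170 x 170 mm and 30 mm high, fixed to the worktop to the right of the robot's centre line; origin at the centre of its underside (on the worktop), x away from its front edge (the edge with the paper strip), y to its left, z up. Four white keys stand on it in a 2 x 2 square, 70 mm apart centre to centre; which key is in which place changes from run to run.
- bar_module: fixed black plate 64 x 64 x 6 mm that carries the long bar key, cap 56 x 18 mm (the 56 mm along the module's x); origin at the centre of its underside, 30 mm above the worktop, axes as the check box.
- bar_top (a point): centre of the top face of the white long bar key, cap 56 x 18 mm (the 56 mm along the module's x); it moves with the key, 58 mm above the worktop while the key is up, 42 mm when it is fully down.
- bar_key (a joint): how far the long bar key, cap 56 x 18 mm (the 56 mm along the module's x) is pushed down, m: 0 up, 0.016 fully down on its hard stop (still 6 mm proud of its plate). It slides straight down against a steady friction of about 3 N, has no spring and stays where it is left; 0.008 (half-way) or more counts as down, under 0.003 as up. It need not reach the stop, and pushing on the stop with over 30 N is too rough.
- large_module: fixed black plate 64 x 64 x 6 mm that carries the large round key, cap 46 mm across; origin at the centre of its underside, 30 mm above the worktop, axes as the check box.
- large_top (a point): centre of the top face of the white large round key, cap 46 mm across; it moves with the key, 58 mm above the worktop while the key is up, 42 mm when it is fully down.
- large_key (a joint): how far the large round key, cap 46 mm across is pushed down, m: 0 up, 0.016 fully down on its hard stop (still 6 mm proud of its plate). It slides straight down against a steady friction of about 3 N, has no spring and stays where it is left; 0.008 (half-way) or more counts as down, under 0.003 as up. It need not reach the stop, and pushing on the stop with over 30 N is too rough.
- small_module: fixed black plate 64 x 64 x 6 mm that carries the small round key, cap 22 mm across; origin at the centre of its underside, 30 mm above the worktop, axes as the check box.
- small_top (a point): centre of the top face of the white small round key, cap 22 mm across; it moves with the key, 58 mm above the worktop while the key is up, 42 mm when it is fully down.
- small_key (a joint): how far the small round key, cap 22 mm across is pushed down, m: 0 up, 0.016 fully down on its hard stop (still 6 mm proud of its plate). It slides straight down against a steady friction of about 3 N, has no spring and stays where it is left; 0.008 (half-way) or more counts as down, under 0.003 as up. It need not reach the stop, and pushing on the stop with over 30 N is too rough.
- square_module: fixed black plate 64 x 64 x 6 mm that carries the square key, cap 36 x 36 mm; origin at the centre of its underside, 30 mm above the worktop, axes as the check box.
- square_top (a point): centre of the top face of the white square key, cap 36 x 36 mm; it moves with the key, 58 mm above the worktop while the key is up, 42 mm when it is fully down.
- square_key (a joint): how far the square key, cap 36 x 36 mm is pushed down, m: 0 up, 0.016 fully down on its hard stop (still 6 mm proud of its plate). It slides straight down against a steady friction of about 3 N, has no spring and stays where it is left; 0.008 (half-way) or more counts as down, under 0.003 as up. It need not reach the stop, and pushing on the stop with over 30 N is too rough.
- vial_10: loose white dropper vial, 23 mm across, 57 mm high, standing in front of the check box; a bystander, origin at the centre of its underside.
- bottle_enzyme: loose small white bottle, 34 mm across, 70 mm high, standing in front of the check box; a bystander, origin at the centre of its underside.
- kit_box_3: loose flat carton, 40 x 85 x 30 mm, lying to the right of the check box; a bystander, origin at the centre of its underside.
- dropper_bottle: loose brown dropper bottle, 34 mm across, 102 mm high, standing to the right of the check box; a bystander, origin at the centre of its underside.
- kit_box_0: loose carton, 45 x 100 x 60 mm, standing behind the check box; a bystander, origin at the centre of its underside.

How it is judged:
On the way, in this order (a step that is already met when the one before it is completed fails the run):
1. the long bar key is down while the other three keys are still up (value of joint bar_key above 0.008 m and value of joint each of large_key, small_key, square_key below 0.003 m), for 0.1 s.
2. then the large round key is down while the small round and square keys are still up (value of joint each of bar_key, large_key above 0.008 m and value of joint each of small_key, square_key below 0.003 m), for 0.1 s.
3. then the small round key is down too, the square one still up (value of joint each of bar_key, large_key, small_key above 0.008 m and value of joint square_key below 0.003 m), for 0.1 s.
At the end, for the whole second after the job is handed in: The long bar, large round and small round keys are each at least 8 mm of their 16 mm down, the square key is less than 3 mm down, and the five loose bystanders rest within 20 mm of where they stood (all of step 3 and linear speed of each of vial_10, bottle_enzyme, kit_box_3, dropper_bottle, kit_box_0 below 0.02 m/s and distance of each of vial_10, bottle_enzyme, kit_box_3, dropper_bottle, kit_box_0 from where it was at the start of the episode below 0.02 m); the robot touches nothing.
It fails at once if the square key is pressed 3 mm or more (value of joint square_key above 0.003 m).
It fails at once if a key or its plate is hit or pressed with more than 30 N (contact force between any of bar_module, large_module, small_module, square_module and anything else above 30 N).
It fails at once if one of the five loose bystanders is moved 20 mm or more, lifted or carried (distance of any of vial_10, bottle_enzyme, kit_box_3, dropper_bottle, kit_box_0 from where it was at the start of the episode above 0.02 m).
It fails at once if one of the five loose bystanders is tipped over (angle between any of vial_10, bottle_enzyme, kit_box_3, dropper_bottle, kit_box_0's own z axis and vertical above 0.35 rad).
It also fails if it takes over 38 s, if anything falls off the work surface, if the arm or the gripper's body presses on something with over 40 N, if the wrist force passes 120 N, or if a joint passes its speed limit or range.

ROBOT

A 6-joint arm with a two-finger parallel gripper is mounted at the origin on a cart in front of the work surface, level with it; the furniture and walls round the work are solid. World frame = base frame: x ahead of the robot, y to its left, z up, the work surface at z = 0. Lengths are in m, angles in rad, forces in N, time in s.
With the tool pointing down it reaches from about 0.25 to 0.775 m from the base axis. Payload 4 kg.
Tool frame: the origin (TCP) lies at the very end of the fingers, on their centre line; the grasp point (between the pads) lies 19 mm behind it; z points along the fingers, x is the direction in which the jaws open and shut, and the axes are right-handed (so a half turn about z gives the same grasp; the last joint's range is limited). The gripper opens to 94 mm and grips with 3 to 60 N. Pads are 16 mm wide; open, the fingers measure 119 mm over their backs; the gripper's body (75 mm by 177 mm) begins 78 mm behind the grasp point.
Start: joints at [-1.34, 0.087, 1.371, -0, 1.684, -0.103], TCP at [0.18, -0.52, 0.206] pointing down, gripper open.
Joint ranges: [-3.1, 3.1], [-0.76, 2.03], [0.27, 2.55], [-1.08, 4.22], [0.17, 2.65], [-2.57, 2.57]. Speed limits (rad/s): [2.79, 2.79, 3.14, 3.14, 3.14, 3.14].

INTERFACE

Orientations are given as [roll, pitch, yaw] about the fixed x, y, z axes, in that order (R = Rz(yaw) Ry(pitch) Rx(roll)).
In Python, from bench import robot, cams, ticket gives the robot as it stands.
- The arm moves only by the tool jog_arm, never from a script. Its argument "series" is a list of rows, each an object of numbers: "x", "y", "z": the shift along the tool's x, y, z in m; "rx", "ry", "rz": the turn, a rotation vector about the tool's x, y, z in degrees. A call has 1 to 12 rows; each row shifts and turns the pose as measured when the row begins, along the tool's axes as they then stand; what a row does not reach is not made up. A row lasts 1/12 s, in which the tool goes at most 41.7 mm and 7.16 degrees, less where a joint would pass 70% of its speed; a pose out of reach is approached as far as the arm can. A call with a gripper value outside its range is refused whole. "claw" is the opening, from 0 (shut) to 1 (fully open), set as the call begins (left out, the last holds). The fingers move at their own pace and stop on an object; the grip force is fixed at half the most. Time passes only in rows, so rows that do not move let the fingers close. It gives the time, the measured TCP pose, the force and the opening at its end, in the units of the state.
- robot.get_obs(): the state, without advancing time (a new reading comes with each control period).
- cams.snapshot(name): name is "scene" or "top" or "wrist"; returns a dict with "img" (480x640x3 uint8, red, green, blue), "mtx" (3x3 intrinsics, pixels), "origin" and "attitude" of the camera in the world. Camera axes: x right, y down, z forward; pixel columns grow to the right and rows downward; lengths in m; the calibration is good to about 2 mm. A picture is of the moment at which its call begins. There is no depth.
- ticket.close_job(): hands the job in, once; it reports no verdict.
Trained networks look in a picture, given as the dict that the camera call returned (one of the last four; its "shot" number tells which), for a name from the list of things; names that differ only in an ending like _2 or _b are one class to them, and where a whole thing is asked for, a point or a joint stands for the part that bears it (a point fixed in the world has none). Each returns a list of dicts, best first, with "p" (0 to 1); they miss things now and then, are a little off and sometimes report something else, mostly with a low value. They report only what shows in the picture. A call takes as long as a camera call.
- cams.look_for(thing, picture): "bbox" ([left, top, width, height] in pixels, round what is visible of it).
The state is a dict: "time": time; "joint_positions": joint angles; "qvel": joint speeds; "joint_torque": joint torques, N m; "tool_pos": TCP position; "ee_rot": TCP orientation; "wrist_force": force on the tool from outside, world axes, zero at the start; "wrist_torque": the same for the moment, N m; "width": finger opening in m.
Only numpy, scipy, OpenCV 4.12 (cv2) and the standard library are available. Lean on these libraries where they do the work, as an engineer would, in place of code of your own. Each camera call takes 0.05 s, during which the arm holds its last target.

## Working session

There is one attempt and no reset: what is moved stays moved. The work goes in short steps, Python scripts to look and compute and a tool call to move; the robot and the scene stay as the last step left them, time stands still between calls to the robot, and variables do not carry over. Pictures are saved under pics/ and viewed, and the job is handed in when it is done.

Besides the shell and the picture viewer there is one more tool, called after "Call:" as name(argument=value, ...) on one line, values as JSON. jog_arm: Moves the arm, as the interface text tells. Its arguments: {"type":"object","properties":{"series":{"type":"array","items":{"type":"object","properties":{"x":{"type":"number"},"y":{"type":"number"},"z":{"type":"number"},"rx":{"type":"number"},"ry":{"type":"number"},"rz":{"type":"number"}}}},"claw":{"type":"number"}},"required":["series"]}

```bash
mkdir -p pics; cat > h.py <<'E'
from bench import robot, cams, ticket
import numpy as np, cv2
def ray(p,u,v,z):
    K=np.array(p["mtx"]);o=np.array(p["origin"]);A=np.array(p["attitude"])
    if A.shape!=(3,3):
        from scipy.spatial.transform import Rotation as R
        A=R.from_euler('xyz',A).as_matrix()
    d=A@np.linalg.inv(K)@[u,v,1]
    return o+d*(z-o[2])/d[2]
def save(p,n): cv2.imwrite(f"pics/{n}.png",p["img"][:,:,::-1])
E
python3 - <<'E'
from h import *
o=robot.get_obs(); print(o)
for n in ["top","wrist","scene"]:
    p=cams.snapshot(n); save(p,n+"0"); print(n,np.array(p["origin"]),p["attitude"],np.array(p["mtx"]).tolist())
    if n=="scene":continue
    for t in ["check_box","bar_top","large_top","small_top","square_top","vial_10","bottle_enzyme","kit_box_3","dropper_bottle","kit_box_0"]:
        for d in cams.look_for(t,p)[:2]:
            b=d["bbox"];c=(b[0]+b[2]/2,b[1]+b[3]/2); print(t,round(d["p"],2),np.round(b),ray(p,*c,0.058 if "top" in t else 0.03).round(3))
E
```

```text
{'time': 0.0, 'joint_positions': array([-1.34008068e+00,  8.79721596e-02,  1.37223856e+00, -3.39054194e-05,
        1.68360713e+00, -1.03129334e-01]), 'qvel': array([ 2.60324243e-04, -9.01886593e-05,  3.31387567e-04,  1.84830823e-04,
        1.98967966e-03,  8.81443880e-04]), 'joint_torque': array([ 4.52129598e-05, -3.40181816e+01, -3.02424431e+01,  7.17412401e-02,
        3.31565284e-02, -1.76908347e-04]), 'tool_pos': array([ 0.18006581, -0.51910703,  0.20430277]), 'ee_rot': array([-3.14139710e+00,  2.21684369e-03, -1.23695491e+00]), 'wrist_force': array([ 1.0761697 ,  1.08508668, -0.26684951]), 'wrist_torque': array([-0.03936386, -0.01777418,  0.00945161]), 'width': 0.09402678803964544}
top [ 0.32377573 -0.35851815  0.91428951] [-2.93361231  0.00653596 -1.40359543] [[434.4743315040916, 0.0, 312.72248842007315], [0.0, 434.4743315040916, 236.77457523992254], [0.0, 0.0, 1.0]]
check_box 0.65 [247. 192.  91.  94.] [ 0.495 -0.282  0.03 ]
bar_top 0.71 [272. 202.  17.  29.] [ 0.531 -0.25   0.058]
large_top 0.78 [301. 211.  22.  24.] [ 0.528 -0.317  0.058]
large_top 0.64 [256. 233.  32.  38
[... 213 characters left out ...]
zyme 0.67 [297. 303.  19.  14.] [ 0.357 -0.335  0.03 ]
kit_box_3 0.87 [338. 254.  37.  21.] [ 0.463 -0.42   0.03 ]
dropper_bottle 0.59 [353. 214.  20.  18.] [ 0.554 -0.421  0.03 ]
dropper_bottle 0.43 [263. 202.  34.  35.] [ 0.532 -0.248  0.03 ]
kit_box_0 0.87 [338. 254.  37.  21.] [ 0.463 -0.42   0.03 ]
wrist [ 0.24714639 -0.49607246  0.38461746] [ 2.89076337e+00 -2.62900818e-04 -1.23652669e+00] [[432.32976965186396, 0.0, 314.4463381095925], [0.0, 432.32976965186396, 242.16599835868385], [0.0, 0.0, 1.0]]
scene [-0.17003255  0.05920085  0.48067447] [-2.05315871  0.01636063 -2.14062896] [[584.3586252005654, 0.0, 318.6855596029344], [0.0, 584.3586252005654, 231.23025083493374], [0.0, 0.0, 1.0]]
```

```bash
python3 - <<'E'
import cv2
a=cv2.imread("pics/top0.png")[170:340,220:420]
cv2.imwrite("pics/top0c.png",cv2.resize(a,(700,595),interpolation=cv2.INTER_CUBIC))
E
```

```text
(no output)
```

View pics/top0c.png

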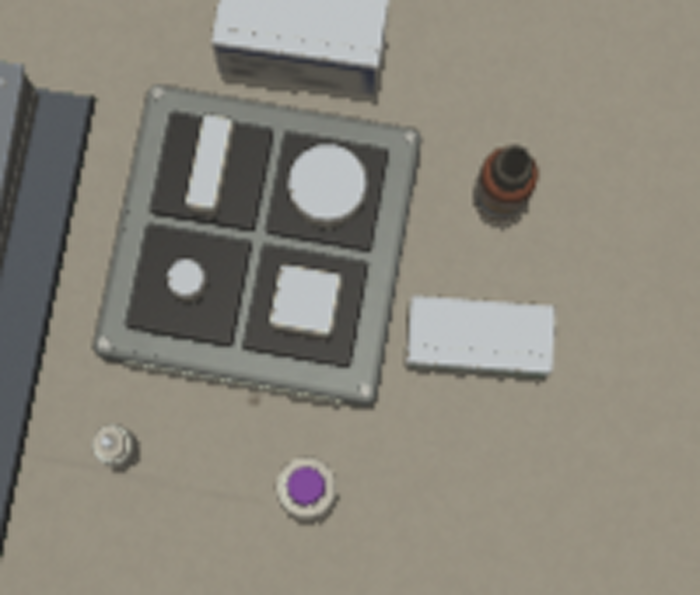

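View pics/top0.png

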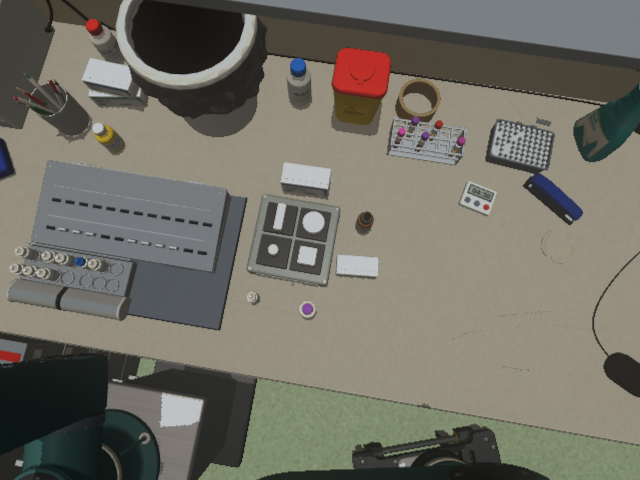

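View pics/scene0.png

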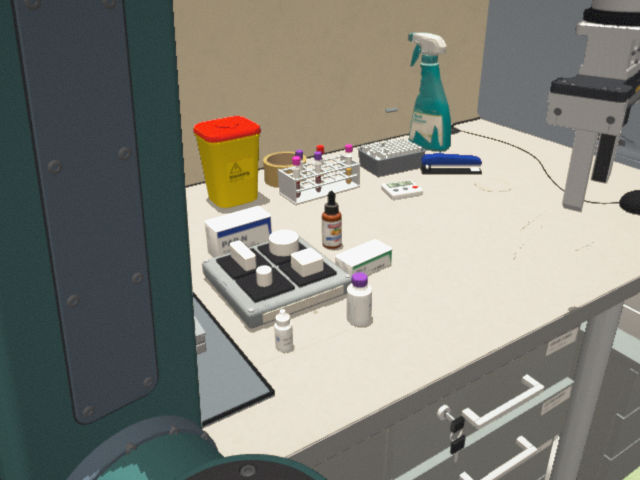

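Crop: bar key top-left (~279,216 px full-frame), large round top-right (313,222), small round bottom-left (273,249), square bottom-right (308,256). The networks' small_top hit was on the large key, so I'm measuring from the white blobs.

```bash
python3 - <<'E'
from h import *
p=cams.snapshot("top"); im=p["img"]
g=im.min(axis=2); print(g[215,279],g[222,313],g[249,273],g[256,308])
m=(g>165).astype(np.uint8)
n,l,s,c=cv2.connectedComponentsWithStats(m)
C={}
for nm,q in dict(bar=(279,216),large=(313,222),small=(273,249),square=(308,256)).items():
    k=l[q[1],q[0]]; C[nm]=ray(p,*c[k],0.058); print(nm,k,s[k],c[k].round(1),C[nm].round(4))
yaw=[np.arctan2(*(C[a]-C[b])[[1,0]]) for a,b in (("bar","small"),("large","square"))]+[np.arctan2(*(C[a]-C[b])[[1,0]])-np.pi/2 for a,b in (("bar","large"),("small","square"))]
print(np.degrees(yaw))
y=np.mean(yaw);ctr=sum(C.values())/4;X=np.array([np.cos(y),np.sin(y),0])*.035;Y=np.array([-np.sin(y),np.cos(y),0])*.035
o=robot.get_obs();print(ctr,o["tool_pos"],o["ee_rot"])
from scipy.spatial.transform import Rotation as R
Rt=R.from_euler('xyz',o["ee_rot"]).as_matrix()
for nm,v in dict(bar=X+Y,large=X-Y,small=-X+Y,square=-X-Y).items():
    t=ctr+v;print(nm,t.round(4),"tool:",(Rt.T@(t-o["tool_pos"])).round(4))
# bystander tops
for nm,z in dict(vial_10=.05,bottle_enzyme=.07,kit_box_3=.03,dropper_bottle=.1,kit_box_0=.06).items(): pass
E
```

```text
189 190 190 190
bar 74 [274 203  12  26 196] [279.3 215.6] [ 0.5332 -0.2484  0.058 ]
large 75 [303 212  21  20 339] [313.1 221.6] [ 0.5323 -0.3185  0.058 ]
small 86 [268 244  10  10  69] [272.7 248.9] [ 0.4633 -0.248   0.058 ]
square 89 [298 246  19  19 275] [306.9 254.9] [ 0.4626 -0.3176  0.058 ]
[-0.33205282 -0.75371153 -0.77027852 -0.58431435]
[ 0.49784486 -0.28314241  0.058     ] [ 0.18020937 -0.51966193  0.20550264] [ 3.14157082e+00 -8.82853791e-05 -1.23696969e+00]
bar [ 0.5332 -0.2485  0.058 ] tool: [-0.1405 -0.4224  0.1475]
large [ 0.5325 -0.3185  0.058 ] tool: [-0.0746 -0.3987  0.1475]
small [ 0.4632 -0.2478  0.058 ] tool: [-0.1642 -0.3565  0.1475]
square [ 0.4625 -0.3178  0.058 ] tool: [-0.0983 -0.3328  0.1475]
```

Call:
jog_arm(series=[{"rz": 6.5},{"rz": 6.5},{"rz": 6.5},{"x": -0.03,"y": -0.035},{"x": -0.03,"y": -0.035},{"x": -0.03,"y": -0.035},{"x": -0.03,"y": -0.035},{"x": -0.03,"y": -0.035},{"x": -0.03,"y": -0.035},{"x": -0.03,"y": -0.035},{"x": -0.03,"y": -0.035}], claw=0)

```text
invalid input
```

Call:
jog_arm(series=[{"x": 0,"y": 0,"z": 0,"rx": 0,"ry": 0,"rz": 6.5},{"x": 0,"y": 0,"z": 0,"rx": 0,"ry": 0,"rz": 6.5},{"x": 0,"y": 0,"z": 0,"rx": 0,"ry": 0,"rz": 6.5}], claw=0.0)

```text
time: 1.45
tool_pos: [0.1802, -0.5196, 0.2055]
ee_rot: [-3.142, -0.0, -1.59]
wrist_force: [0.5, 0.2, -0.6]
width: 0.0774
```

Call:
jog_arm(series=[{"x": -0.027,"y": -0.03,"z": 0,"rx": 0,"ry": 0,"rz": -1},{"x": -0.027,"y": -0.03,"z": 0,"rx": 0,"ry": 0,"rz": 0},{"x": -0.027,"y": -0.03,"z": 0,"rx": 0,"ry": 0,"rz": 0},{"x": -0.027,"y": -0.03,"z": 0,"rx": 0,"ry": 0,"rz": 0},{"x": -0.027,"y": -0.03,"z": 0,"rx": 0,"ry": 0,"rz": 0},{"x": -0.027,"y": -0.03,"z": 0,"rx": 0,"ry": 0,"rz": 0},{"x": -0.027,"y": -0.03,"z": 0,"rx": 0,"ry": 0,"rz": 0},{"x": -0.027,"y": -0.03,"z": 0,"rx": 0,"ry": 0,"rz": 0},{"x": -0.027,"y": -0.03,"z": 0,"rx": 0,"ry": 0,"rz": 0},{"x": -0.027,"y": -0.03,"z": 0,"rx": 0,"ry": 0,"rz": 0}], claw=0.0)

```text
time: 2.28
tool_pos: [0.4878, -0.2507, 0.2043]
ee_rot: [3.141, -0.004, -1.596]
wrist_force: [0.8, -1.2, -0.2]
width: 0.0112
```

Call:
jog_arm(series=[{"x": 0,"y": -0.023,"z": 0,"rx": 0,"ry": 0,"rz": -1.4},{"x": -0.002,"y": -0.022,"z": 0.03,"rx": 0,"ry": 0,"rz": 0},{"x": 0,"y": 0,"z": 0.03,"rx": 0,"ry": 0,"rz": 0},{"x": 0,"y": 0,"z": 0.03,"rx": 0,"ry": 0,"rz": 0},{"x": 0,"y": 0,"z": 0,"rx": 0,"ry": 0,"rz": 0}], claw=0.0)

```text
time: 2.7
tool_pos: [0.5445, -0.2408, 0.1147]
ee_rot: [-3.132, -0.006, -1.554]
wrist_force: [-0.3, -0.6, -1.2]
width: 0.0002
```

```bash
python3 - <<'E'
from h import *
p=cams.snapshot("wrist"); save(p,"w1")
p=cams.snapshot("top"); cv2.imwrite("pics/t1.png",cv2.resize(p["img"][170:340,220:420,::-1],(700,595)))
print(robot.get_obs()["tool_pos"],robot.get_obs()["width"])
E
```

```text
[ 0.5469107  -0.24288096  0.12132639] 0.0001644490668534639
```

View pics/w1.png

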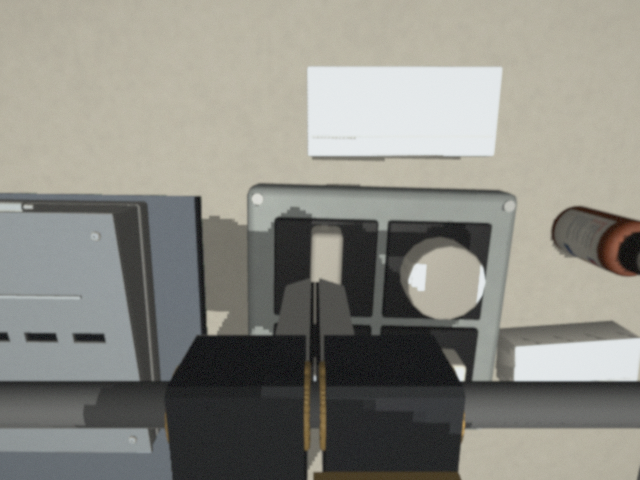

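View pics/t1.png

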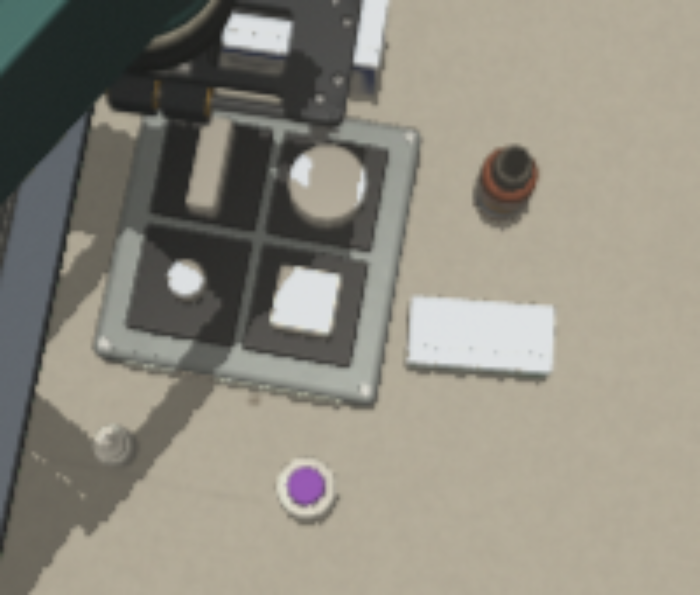

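Wrist view: closed fingers (slit at px ~316) sit slightly left of the bar (327,255), agreeing with my estimates. The motion overshoots, so I'll use smaller steps with settling.

Call:
jog_arm(series=[{"x": 0,"y": 0,"z": 0,"rx": 0,"ry": 0,"rz": 0},{"x": 0.003,"y": 0.007,"z": 0,"rx": 0,"ry": 0,"rz": 0},{"x": 0.003,"y": 0.007,"z": 0.015,"rx": 0,"ry": 0,"rz": 0},{"x": 0,"y": 0,"z": 0.015,"rx": 0,"ry": 0,"rz": 0},{"x": 0,"y": 0,"z": 0,"rx": 0,"ry": 0,"rz": 0},{"x": 0,"y": 0,"z": 0,"rx": 0,"ry": 0,"rz": 0}], claw=0.0)

```text
time: 3.3
tool_pos: [0.5372, -0.2565, 0.1071]
ee_rot: [-3.102, -0.026, -1.559]
wrist_force: [-0.0, -0.5, 0.1]
width: 0.0003
```

```bash
cat >> h.py <<'E'
from scipy.spatial.transform import Rotation as R
def need(x,y,z,yaw=-np.pi/2):
    o=robot.get_obs(); Rt=R.from_euler('xyz',o["ee_rot"]); G=R.from_euler('xyz',[np.pi,0,yaw])
    print("t",round(o["time"],2),"pos",o["tool_pos"].round(4),"rot",o["ee_rot"].round(4),"F",o["wrist_force"].round(1))
    print("shift mm",(1000*Rt.inv().apply(np.array([x,y,z])-o["tool_pos"])).round(1),"turn",np.degrees((Rt.inv()*G).as_rotvec()).round(2))
E
python3 -c "
from h import *
need(.5332,-.2485,.075)"
```

```text
t 3.3 pos [ 0.5372 -0.2565  0.1071] rot [-3.1017 -0.0257 -1.5592] F [-0.  -0.5  0.1]
shift mm [-8.9  5.2 31.7] turn [-2.29 -1.46  0.69]
```

Call:
jog_arm(series=[{"x": -0.009,"y": 0.005,"z": 0.005,"rx": -2.3,"ry": -1.5,"rz": 0.7},{"x": 0,"y": 0,"z": 0,"rx": 0,"ry": 0,"rz": 0},{"x": 0,"y": 0,"z": 0,"rx": 0,"ry": 0,"rz": 0},{"x": 0,"y": 0,"z": 0,"rx": 0,"ry": 0,"rz": 0}], claw=0.0)

```text
time: 3.63
tool_pos: [0.5341, -0.2507, 0.1097]
ee_rot: [-3.132, -0.006, -1.573]
wrist_force: [0.4, -0.1, 0.4]
width: 0.0008
```

```bash
python3 -c "
from h import *
need(.5332,-.2485,.075)"
```

```text
t 3.63 pos [ 0.5341 -0.2507  0.1097] rot [-3.132  -0.0057 -1.5728] F [ 0.4 -0.1  0.4]
shift mm [-2.4  1.2 34.6] turn [-0.55 -0.33 -0.11]
```

Call:
jog_arm(series=[{"x": -0.002,"y": 0.001,"z": 0.012,"rx": -0.5,"ry": -0.3,"rz": 0},{"x": 0,"y": 0,"z": 0.012,"rx": 0,"ry": 0,"rz": 0},{"x": 0,"y": 0,"z": 0.008,"rx": 0,"ry": 0,"rz": 0},{"x": 0,"y": 0,"z": 0,"rx": 0,"ry": 0,"rz": 0},{"x": 0,"y": 0,"z": 0,"rx": 0,"ry": 0,"rz": 0}], claw=0.0)

```text
time: 4.05
tool_pos: [0.5337, -0.2493, 0.076]
ee_rot: [-3.138, -0.002, -1.572]
wrist_force: [0.2, 0.5, 0.7]
width: 0.0007
```

```bash
python3 -c "
from h import *
need(.5332,-.2485,.075)"
```

```text
t 4.05 pos [ 0.5337 -0.2493  0.076 ] rot [-3.1382e+00 -2.4000e-03 -1.5723e+00] F [0.2 0.5 0.7]
shift mm [-0.8  0.5  1. ] turn [-0.2  -0.14 -0.09]
```

Call:
jog_arm(series=[{"x": -0.001,"y": 0,"z": 0.004,"rx": 0,"ry": 0,"rz": 0},{"x": 0,"y": 0,"z": 0.004,"rx": 0,"ry": 0,"rz": 0},{"x": 0,"y": 0,"z": 0.004,"rx": 0,"ry": 0,"rz": 0},{"x": 0,"y": 0,"z": 0.004,"rx": 0,"ry": 0,"rz": 0},{"x": 0,"y": 0,"z": 0.003,"rx": 0,"ry": 0,"rz": 0},{"x": 0,"y": 0,"z": 0.003,"rx": 0,"ry": 0,"rz": 0},{"x": 0,"y": 0,"z": 0.003,"rx": 0,"ry": 0,"rz": 0}], claw=0.0)

```text
time: 4.63
tool_pos: [0.5339, -0.2483, 0.05]
ee_rot: [-3.138, -0.003, -1.572]
wrist_force: [-1.6, -0.1, 2.9]
width: 0.0004
```

Call:
jog_arm(series=[{"x": 0,"y": 0,"z": 0.002,"rx": 0,"ry": 0,"rz": 0},{"x": 0,"y": 0,"z": 0.002,"rx": 0,"ry": 0,"rz": 0},{"x": 0,"y": 0,"z": 0,"rx": 0,"ry": 0,"rz": 0},{"x": 0,"y": 0,"z": 0,"rx": 0,"ry": 0,"rz": 0}], claw=0.0)

```text
time: 4.97
tool_pos: [0.5339, -0.2483, 0.0457]
ee_rot: [-3.138, -0.003, -1.572]
wrist_force: [-0.8, 0.1, 2.9]
width: 0.0004
```

Call:
jog_arm(series=[{"x": 0,"y": 0,"z": -0.012,"rx": 0,"ry": 0,"rz": 0},{"x": 0,"y": 0,"z": -0.012,"rx": 0,"ry": 0,"rz": 0},{"x": 0,"y": 0,"z": -0.01,"rx": 0,"ry": 0,"rz": 0},{"x": 0,"y": 0,"z": 0,"rx": 0,"ry": 0,"rz": 0},{"x": 0,"y": 0,"z": 0,"rx": 0,"ry": 0,"rz": 0}], claw=0.0)

```text
time: 5.38
tool_pos: [0.5344, -0.2486, 0.0832]
ee_rot: [-3.136, -0.004, -1.572]
wrist_force: [0.1, 0.4, 0.2]
width: 0.0003
```

```bash
python3 - <<'E'
from h import *
need(.5325,-.3185,.078)
p=cams.snapshot("scene"); cv2.imwrite("pics/s1.png",cv2.resize(p["img"][180:360,180:420,::-1],(800,600)))
E
```

```text
t 5.38 pos [ 0.5344 -0.2486  0.0832] rot [-3.1361 -0.0037 -1.572 ] F [0.1 0.4 0.2]
shift mm [69.9  1.9  5.5] turn [-0.31 -0.21 -0.07]
```

View pics/s1.png

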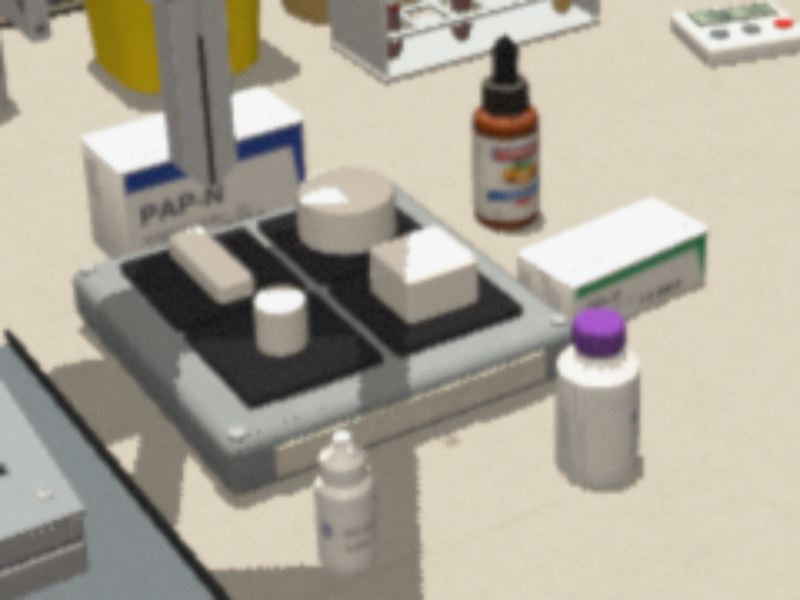

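The scene view shows the bar cap (210,262) low and the other three keys up. Next is the large key.

Call:
jog_arm(series=[{"x": 0.014,"y": 0.001,"z": 0,"rx": -0.3,"ry": -0.2,"rz": 0},{"x": 0.014,"y": 0.001,"z": 0,"rx": 0,"ry": 0,"rz": 0},{"x": 0.014,"y": 0,"z": 0,"rx": 0,"ry": 0,"rz": 0},{"x": 0.012,"y": 0,"z": 0,"rx": 0,"ry": 0,"rz": 0},{"x": 0.008,"y": 0,"z": 0,"rx": 0,"ry": 0,"rz": 0},{"x": 0.004,"y": 0,"z": 0,"rx": 0,"ry": 0,"rz": 0},{"x": 0,"y": 0,"z": 0,"rx": 0,"ry": 0,"rz": 0},{"x": 0,"y": 0,"z": 0,"rx": 0,"ry": 0,"rz": 0}], claw=0.0)

```text
time: 6.1
tool_pos: [0.5307, -0.3242, 0.081]
ee_rot: [3.139, 0.001, -1.575]
wrist_force: [0.0, -0.5, 0.3]
width: 0.0005
```

```bash
python3 - <<'E'
from h import *
need(.5325,-.3185,.076)
E
```

```text
t 6.1 pos [ 0.5307 -0.3242  0.081 ] rot [ 3.1390e+00  9.0000e-04 -1.5754e+00] F [ 0.  -0.5  0.3]
shift mm [-5.7 -1.8  5. ] turn [ 0.15  0.05 -0.27]
```

Now press: 0.081 → ~0.046.

Call:
jog_arm(series=[{"x": -0.003,"y": -0.001,"z": 0.004,"rx": 0,"ry": 0,"rz": -0.3},{"x": -0.002,"y": -0.001,"z": 0.005,"rx": 0,"ry": 0,"rz": 0},{"x": 0,"y": 0,"z": 0.004,"rx": 0,"ry": 0,"rz": 0},{"x": 0,"y": 0,"z": 0.004,"rx": 0,"ry": 0,"rz": 0},{"x": 0,"y": 0,"z": 0.003,"rx": 0,"ry": 0,"rz": 0},{"x": 0,"y": 0,"z": 0.003,"rx": 0,"ry": 0,"rz": 0},{"x": 0,"y": 0,"z": 0.003,"rx": 0,"ry": 0,"rz": 0},{"x": 0,"y": 0,"z": 0.003,"rx": 0,"ry": 0,"rz": 0}], claw=0.0)

```text
time: 6.77
tool_pos: [0.5334, -0.3165, 0.0507]
ee_rot: [3.139, 0.0, -1.566]
wrist_force: [-1.6, 0.3, 2.7]
width: 0.0005
```

Call:
jog_arm(series=[{"x": 0,"y": 0,"z": 0.002,"rx": 0,"ry": 0,"rz": 0},{"x": 0,"y": 0,"z": 0.002,"rx": 0,"ry": 0,"rz": 0},{"x": 0,"y": 0,"z": 0,"rx": 0,"ry": 0,"rz": 0},{"x": 0,"y": 0,"z": 0,"rx": 0,"ry": 0,"rz": 0}], claw=0.0)

```text
time: 7.1
tool_pos: [0.5334, -0.3165, 0.0466]
ee_rot: [3.14, 0.0, -1.566]
wrist_force: [-1.1, -0.2, 3.2]
width: 0.0004
```

Call:
jog_arm(series=[{"x": 0,"y": 0,"z": -0.012,"rx": 0,"ry": 0,"rz": 0},{"x": 0,"y": 0,"z": -0.012,"rx": 0,"ry": 0,"rz": 0},{"x": 0,"y": 0,"z": -0.01,"rx": 0,"ry": 0,"rz": 0},{"x": 0,"y": 0,"z": 0,"rx": 0,"ry": 0,"rz": 0},{"x": 0,"y": 0,"z": 0,"rx": 0,"ry": 0,"rz": 0}], claw=0.0)

```text
time: 7.52
tool_pos: [0.5338, -0.3163, 0.0837]
ee_rot: [3.14, 0.001, -1.566]
wrist_force: [0.5, 0.3, 0.7]
width: 0.0003
```

```bash
python3 - <<'E'
from h import *
need(.4632,-.2478,.076)
p=cams.snapshot("scene"); cv2.imwrite("pics/s2.png",cv2.resize(p["img"][180:360,180:420,::-1],(800,600)))
E
```

```text
t 7.52 pos [ 0.5338 -0.3163  0.0837] rot [ 3.1405e+00  8.0000e-04 -1.5663e+00] F [0.5 0.3 0.7]
shift mm [-68.8  70.3   7.9] turn [0.06 0.05 0.26]
```

View pics/s2.png

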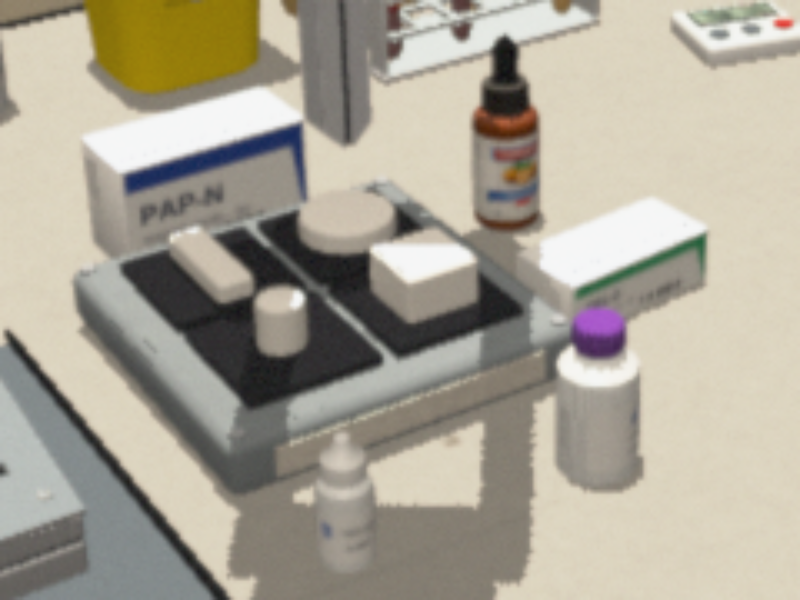

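The large cap (347,222) is down; the small and square keys are still up. Now the small key.

Call:
jog_arm(series=[{"x": -0.014,"y": 0.01,"z": 0,"rx": 0,"ry": 0,"rz": 0.3},{"x": -0.014,"y": 0.014,"z": 0,"rx": 0,"ry": 0,"rz": 0},{"x": -0.012,"y": 0.014,"z": 0,"rx": 0,"ry": 0,"rz": 0},{"x": -0.012,"y": 0.013,"z": 0,"rx": 0,"ry": 0,"rz": 0},{"x": -0.008,"y": 0.01,"z": 0,"rx": 0,"ry": 0,"rz": 0},{"x": -0.003,"y": 0.005,"z": 0,"rx": 0,"ry": 0,"rz": 0},{"x": 0,"y": 0,"z": 0,"rx": 0,"ry": 0,"rz": 0},{"x": 0,"y": 0,"z": 0,"rx": 0,"ry": 0,"rz": 0}], claw=0.0)

```text
time: 8.23
tool_pos: [0.4652, -0.251, 0.0822]
ee_rot: [3.141, 0.001, -1.572]
wrist_force: [-0.3, 0.1, -0.1]
width: 0.0008
```

```bash
python3 - <<'E'
from h import *
need(.4632,-.2478,.075)
E
```

```text
t 8.23 pos [ 0.4652 -0.251   0.0822] rot [ 3.1408e+00  7.0000e-04 -1.5722e+00] F [-0.3  0.1 -0.1]
shift mm [-3.2  2.   7.2] turn [ 0.04  0.04 -0.08]
```

Call:
jog_arm(series=[{"x": -0.002,"y": 0.001,"z": 0.005,"rx": 0,"ry": 0,"rz": 0},{"x": -0.001,"y": 0.001,"z": 0.005,"rx": 0,"ry": 0,"rz": 0},{"x": 0,"y": 0,"z": 0.004,"rx": 0,"ry": 0,"rz": 0},{"x": 0,"y": 0,"z": 0,"rx": 0,"ry": 0,"rz": 0}], claw=0.0)

```text
time: 8.57
tool_pos: [0.4646, -0.2493, 0.0666]
ee_rot: [-3.141, 0.0, -1.573]
wrist_force: [-0.2, 0.1, 0.6]
width: 0.0005
```

```bash
python3 - <<'E'
from h import *
need(.4632,-.2478,.046)
E
```

```text
t 8.57 pos [ 0.4646 -0.2493  0.0666] rot [-3.1414e+00  1.0000e-04 -1.5730e+00] F [-0.2  0.1  0.6]
shift mm [-1.5  1.4 20.6] turn [-0.01  0.   -0.13]
```

Call:
jog_arm(series=[{"x": -0.001,"y": 0.001,"z": 0.003,"rx": 0,"ry": 0,"rz": 0},{"x": 0,"y": 0,"z": 0.003,"rx": 0,"ry": 0,"rz": 0},{"x": 0,"y": 0,"z": 0.003,"rx": 0,"ry": 0,"rz": 0},{"x": 0,"y": 0,"z": 0.003,"rx": 0,"ry": 0,"rz": 0},{"x": 0,"y": 0,"z": 0.003,"rx": 0,"ry": 0,"rz": 0},{"x": 0,"y": 0,"z": 0.002,"rx": 0,"ry": 0,"rz": 0}], claw=0.0)

```text
time: 9.07
tool_pos: [0.4641, -0.2489, 0.0489]
ee_rot: [-3.141, 0.0, -1.573]
wrist_force: [-0.7, 0.5, 2.5]
width: 0.0006
```

Call:
jog_arm(series=[{"x": 0,"y": 0,"z": 0.002,"rx": 0,"ry": 0,"rz": 0},{"x": 0,"y": 0,"z": 0.001,"rx": 0,"ry": 0,"rz": 0},{"x": 0,"y": 0,"z": 0,"rx": 0,"ry": 0,"rz": 0},{"x": 0,"y": 0,"z": 0,"rx": 0,"ry": 0,"rz": 0}], claw=0.0)

```text
time: 9.4
tool_pos: [0.4641, -0.2489, 0.0457]
ee_rot: [-3.141, -0.0, -1.573]
wrist_force: [-0.7, 0.2, 2.5]
width: 0.0005
```

Call:
jog_arm(series=[{"x": 0,"y": 0,"z": -0.012,"rx": 0,"ry": 0,"rz": 0},{"x": 0,"y": 0,"z": -0.015,"rx": 0,"ry": 0,"rz": 0},{"x": 0,"y": 0,"z": -0.02,"rx": 0,"ry": 0,"rz": 0},{"x": 0,"y": 0,"z": -0.02,"rx": 0,"ry": 0,"rz": 0},{"x": 0,"y": 0,"z": -0.02,"rx": 0,"ry": 0,"rz": 0},{"x": 0,"y": 0,"z": 0,"rx": 0,"ry": 0,"rz": 0},{"x": 0,"y": 0,"z": 0,"rx": 0,"ry": 0,"rz": 0}], claw=0.0)

```text
time: 9.98
tool_pos: [0.4638, -0.2487, 0.1368]
ee_rot: [3.141, 0.001, -1.573]
wrist_force: [0.9, 0.3, 0.5]
width: -0.0001
```

```bash
python3 - <<'E'
from h import *
need(.4632,-.2478,.046)
p=cams.snapshot("scene"); cv2.imwrite("pics/s3.png",cv2.resize(p["img"][180:360,180:420,::-1],(800,600)))
E
```

```text
t 9.98 pos [ 0.4638 -0.2487  0.1368] rot [ 3.1410e+00  5.0000e-04 -1.5734e+00] F [0.9 0.3 0.5]
shift mm [-0.9  0.6 90.8] turn [ 0.03  0.03 -0.15]
```

View pics/s3.png

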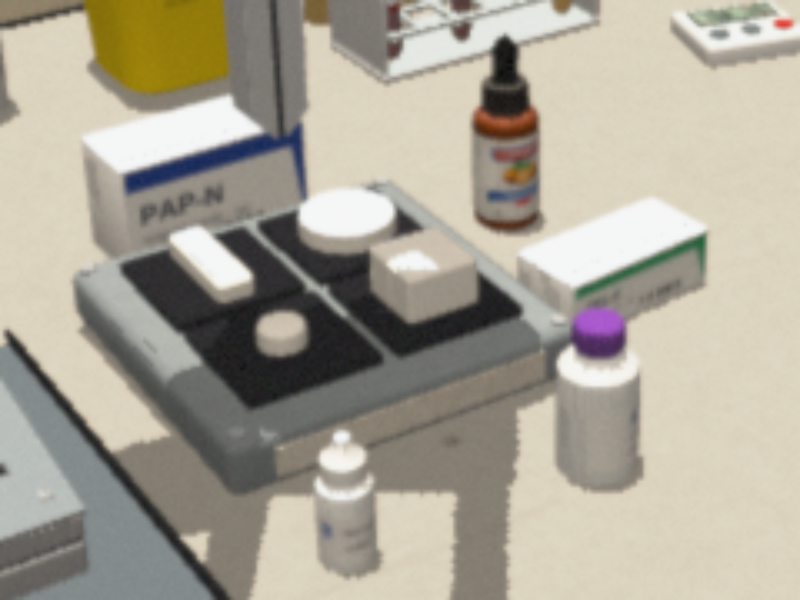

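All three target caps are down (210,265; 347,220; 282,332). The square key (423,275) is still up and the bystanders haven't moved. Handing in.

```bash
python3 -c "
from h import *
print(ticket.close_job())"
```

```text
the job is handed in; nothing more can be done
None
```

I pressed the long bar key, then the large round key, then the small round key with closed fingertips, and handed the job in at about 10 s of the 38 s allowed. The system gives no verdict.

- **Press depth:** by the measured fingertip height, each key went down about 11–12 mm of its 16 mm, clear of the stop. The measured vertical force while pressing was about 3 N.
- **Last check:** the final scene picture shows those three caps low, the square key up and all five bystanders where they stood. The gripper was about 8 cm clear of the box. I did not check the bystanders' positions in numbers.
- **Disagreements:** the network put the small round key on the large one in the top view. I went by the picture and measured the key positions from the white caps instead.
- **Minor hitches:** the first move call was refused as invalid input, with nothing moved. Early moves overshot by up to about 14 mm; I corrected that before each press.

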